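# Close the flow cell's union nut

### The job

Close the union on the bench flow cell: first turn its brass hex nut clockwise by hand until it is snug (black stripe at the blue tick). Then fetch the spanner from its blue rest, fit its jaws round the nut and tighten until the stripe points into the green band, never on into the red. Lay the spanner back flat on its rest, and leave the other things on the bench where they are.

Things in the scene. Friction and masses are not known exactly. Their poses are not given: they have to be found in the camera images.
- cell: flow cell fixed to the bench: grey square base 130 x 130 x 10 mm, round aluminium body, on top a round flange 118 mm across, its upper face 70 mm above the bench, with a brass hex nut (vertical axis) on its middle. Origin: centre of the base's underside; x axis towards the middle of the green band. Two hose stubs along +y and -y, 34 mm high, end 66 mm from the axis.
- green_mid (a point): middle of the green band painted on the flange, 46 mm from the nut's axis, 71 mm above the bench; axes as the cell's. Seen from above about the nut's axis, green spans 0.2 rad either side of the cell's x, red lies just clockwise of green, and the blue tick is 0.8 rad anticlockwise of x.
- nut_mid (a point): middle of the nut, on its axis, 87.5 mm above the bench. Nut: 55 mm across flats, 63.5 across corners, from 70.5 to 104.5 mm above the bench. It turns only, without rising or sinking. Its x axis points along the black stripe painted on its top and down the middle of one flat; the flats' outward normals lie at 0, 60, 120 ... degrees from x.
- plug_top (a point): top of the round blue plug, 28 mm across, that rises from the nut's centre to 114 mm above the bench
- nut (a joint): rad, how far the nut has been run down by hand, growing clockwise as seen from above; it turns easily (0.2 N m) and comes up snug at 1.5, the end of its range, when the stripe is at the blue tick. It starts between 0.2 and 0.6, and keeps whatever angle it is left at.
- seal (a joint): rad, how far the nut has been turned clockwise beyond snug, squeezing the seal; 0 at the start. It needs about 0.8 N m (so the spanner), stays where it is left, and its range ends at 1.4. The stripe is in the green from 0.6 to 1.0 (middle 0.8) and in the red beyond 1.0.
- spanner: loose open-ended steel spanner 196 mm long, 12 mm thick, about 0.26 kg, lying flat on the rest, underside 36 mm above the bench. Origin: on its underside, on the centre line; x axis from handle to open jaws; z up. Dark handle with a blue inlay, 20 mm wide, from x = -105 to +15 mm; bright head from x = 12 to 91 mm, up to 90 mm wide. It balances near x = -16 mm.
- spanner_grip (a point): point to hold the spanner by: middle of the handle's thickness and width, x = -40 mm, z = 6 mm in the spanner's frame; axes as the spanner's
- spanner_jaw (a point): centre between the jaws (x = 60, z = 6 mm in the spanner's frame, axes as its): belongs on the nut's axis, 100 mm from the grip point. Jaws parallel to x, 58 mm apart (about 0.1 rad of play on the nut either way), each 12 mm wide, flared tips, open to +x; inner back wall at x = 26 mm. Lower them over the nut, or slide them on from the side, parallel to two of its flats.
- rest: spanner rest fixed to the bench: blue base 220 x 120 x 6 mm with two black rubber bars across it, 110 mm long in y, tops 36 mm above the bench, at x = -85 mm (14 mm wide) and x = +19 mm (20 mm wide). Origin: centre of the base's underside. The spanner starts with its origin nearly over the rest's origin and its x axis nearly along the rest's x.
- cup: clear plastic sample cup, 54 mm across, 50 mm tall, loose bystander; origin at the centre of its underside
- meter: handheld white and yellow refractometer, 125 x 55 x 36 mm, loose bystander; origin under its middle
- spare_nut: smaller spare brass hex nut with a black dot in its top, 36 mm across flats, 22 mm tall, lying on the bench; loose bystander, not used; origin at the centre of its underside
- spoon: spoon with a wooden handle, 150 mm long, loose bystander; origin under its middle
- jar: amber jar with a white cap, 60 mm across, 75 mm tall, loose bystander; origin at the centre of its underside
- bottle: amber bottle with a red cap, 64 mm across, 150 mm tall, loose bystander; origin at the centre of its underside
Not all that is in view belongs to the job. What is meant by the cell is not brown or turquoise, and is the larger of those in its own colour.

How it is judged (in metres and radians):
On the way, in this order (a step that is already met when the one before it is completed fails the run):
1. the nut has been run down snug by hand, with the spanner still lying untouched on its rest (value of joint nut above 1.4 rad and value of joint seal below 0.15 rad and distance of spanner from where it was at the start of the episode below 0.02 m and contact force between spanner and cell below 0.1 N), for 0.1 s.
2. the spanner's jaws are round the nut, not yet tightened (horizontal distance between spanner_jaw and nut_mid below 0.01 m and z of spanner_jaw in the frame of nut_mid between -0.017 and 0.017 m and value of joint seal below 0.25 rad), for 0.1 s.
3. the spanner, pressing on the nut, has turned the stripe into the green band (value of joint seal between 0.6 and 1 rad and contact force between spanner and cell above 1 N and horizontal distance between spanner_jaw and nut_mid below 0.012 m), for 0.04 s.
At the end, for the whole second after the job is handed in: The nut is snug (joint nut above 1.38) and tightened with the stripe in the green (joint seal 0.6 to 1.0); the spanner lies flat (within 0.12 rad), at rest and released on both bars of its rest, its origin within 45 mm of the rest's centre (value of joint seal between 0.6 and 1 rad and value of joint nut above 1.38 rad and horizontal distance between spanner and rest below 0.045 m and z of spanner in the frame of rest between 0.03 and 0.042 m and angle between spanner's own z axis and vertical below 0.12 rad and contact force between spanner and rest above 0.5 N and linear speed of spanner below 0.02 m/s); the robot touches nothing.
It fails at once if the nut is overtightened, the stripe well into the red (seal beyond 1.1) (value of joint seal above 1.1 rad).
It fails at once if a bystander is pushed more than 30 mm from its place (distance of any of cup, meter, spare_nut, spoon, jar, bottle from where it was at the start of the episode above 0.03 m).
It also fails if it takes over 69 s, if anything falls off the work surface, if the arm or the gripper's body presses on something with over 40 N, if the wrist force passes 120 N, or if a joint passes its speed limit or range.

### The arm

A 6-joint arm with a two-finger parallel gripper is mounted at the origin on the work surface. World frame = base frame: x ahead of the robot, y to its left, z up, the work surface at z = 0. Lengths are in mm, angles in rad, forces in N, time in s.
With the tool pointing down it reaches from about 275 to 1000 mm from the base axis. Payload 8.4 kg.
Tool frame: the origin (TCP) lies midway between the tips of the shut fingers; the grasp point (between the pads) lies 19 mm behind it; z points along the fingers, y is the line along which they close (so a half turn about z gives the same grasp; the last joint's range is limited). The gripper opens to 85 mm and grips with 20 to 120 N. Pads are 22 mm wide; open, the fingers measure 114 mm over their backs; the gripper's body (76 mm by 85 mm) begins 54 mm behind the grasp point. The pads swing forward as they close: fully open they stand 13 mm farther back than shut.
Start: joints at [1.247, 0.353, 1.633, -0, 1.155, -0.002], TCP at [197.67, 592.92, 231.281] pointing down, gripper open.
Joint ranges: [-2.63, 2.63], [-0.92, 2.1], [0.06, 2.66], [-1.3, 4.44], [0, 2.69], [-3.02, 3.02]. Speed limits (rad/s): [2.22, 2.22, 2.79, 3.14, 3.14, 3.14].

### API

Orientations are given as [roll, pitch, yaw] about the fixed x, y, z axes, in that order (R = Rz(yaw) Ry(pitch) Rx(roll)).
In Python, from rig import r, imaging gives the robot as it stands. The module is installed in compiled form; this text tells all that it offers.
- The arm moves only by the tool arm_command, never from a script. Its argument "deltas" is a list of rows, each an object of numbers: "hand": the finger opening in mm, from 0 to 85.4; "tx", "ty", "tz": the shift along the tool's x, y, z in mm; "wx", "wy", "wz": the turn, a rotation vector about the tool's x, y, z in rad. A call has 1 to 8 rows; each row shifts and turns the commanded pose from where the row before left it, along the tool's axes as they then stand; what a row does not reach is not made up. A row lasts 1/8 s, in which the tool goes at most 62.5 mm and 10.7 degrees, less where a joint would pass 70% of its speed; a pose out of reach is approached as far as the arm can. A call with a gripper value outside its range is refused whole. The fingers move at their own pace and stop on an object; "squeeze" is the grip in N (left out, the last holds). Time passes only in rows, so rows that do not move let the fingers close. It gives the time, the measured TCP pose, the force, the opening and the grip force at its end, in the units of the state.
- r.sense(): the state, without advancing time (a new reading comes with each control period).
- imaging.grab_frame(name): name is "scene" or "top"; returns a dict with "image" (420x560x3 uint8, red, green, blue), "mtx" (3x3 intrinsics, pixels), "world_to_cam" (4x4, takes a point from world to camera coordinates). Camera axes: x right, y up, looking along -z (the intrinsics and any distortion apply to the point x, -y, -z); pixel columns grow to the right and rows downward; lengths in mm; the calibration is good to about 2 mm. A picture is of the moment at which its call begins. There is no depth.
- r.sign_off(): hands the job in; it is judged then, once.
The state is a dict: "clock": time; "qpos": joint angles; "qvel": joint speeds; "joint_efforts": joint torques, N m; "eef_pos": TCP position; "tcp_rot": TCP orientation; "contact_force": force on the tool from outside, world axes, zero at the start; "wrist_torque": the same for the moment, N m; "opening": opening from 0.0 (shut) to 1.0 (fully open); "grasp_force": force on a finger pad.
Only numpy, scipy, OpenCV 4.12 (cv2) and the standard library are available. Lean on these libraries where they do the work, as an engineer would, in place of code of your own. Each camera call takes 0.05 s, during which the arm holds its last target. There are 200 camera calls.

## Working session

There is one attempt and no reset: what is moved stays moved. The work goes in short steps, Python scripts to look and compute and a tool call to move; the robot and the scene stay as the last step left them, time stands still between calls to the robot, and variables do not carry over. Pictures are saved under pics/ and viewed, at most 12 in all, crops included, and the job is handed in when it is done.

Besides the shell and the picture viewer there is one more tool, called after "Emit:" by a JSON object that holds its "method" and its "body". arm_command: Moves the arm, as the interface text tells. Its arguments: {"type":"object","properties":{"deltas":{"type":"array"},"squeeze":{"type":"number"}},"required":["deltas"]}

```bash
mkdir -p pics; cat > h.py <<'E'
import numpy as np, cv2
from rig import r, imaging
def snap(n,f):
    d=imaging.grab_frame(n); cv2.imwrite(f'pics/{f}.png',d['image'][:,:,::-1]); np.savez(f'pics/{f}.npz',**d); return d
def pix2w(d,u,v,z):
    K=d['mtx'];M=d['world_to_cam'];R=M[:3,:3];t=M[:3,3]
    c=np.linalg.inv(K)@[u,v,1]; c=np.array([c[0],-c[1],-c[2]])
    o=-R.T@t; w=R.T@c; return o+w*(z-o[2])/w[2]
def w2pix(d,p):
    c=d['world_to_cam']@np.r_[p,1]; q=d['mtx']@[c[0],-c[1],-c[2]]; return q[:2]/q[2]
E
python3 - <<'E'
from h import *
for n in('scene','top'):
    d=snap(n,n+'0'); M=d['world_to_cam']; print(n,d['mtx'].tolist(),(-M[:3,:3].T@M[:3,3]).round(),M[:3,:3].round(2).tolist(), [k for k in d])
print(r.sense())
E
```

```text
scene [[440.92885954520415, 0.0, 285.54035472583865], [0.0, 440.92885954520415, 206.4098692338145], [0.0, 0.0, 1.0]] [891. 725. 905.] [[-0.87, 0.49, 0.01], [-0.34, -0.61, 0.72], [0.35, 0.62, 0.7]] ['image', 'mtx', 'world_to_cam']
top [[525.5748913496437, 0.0, 288.4099687358076], [0.0, 525.5748913496437, 203.08176482024203], [0.0, 0.0, 1.0]] [ 308.    8. 1589.] [[-0.03, -1.0, 0.01], [0.99, -0.03, 0.11], [-0.11, 0.02, 0.99]] ['image', 'mtx', 'world_to_cam']
{'clock': 0.1, 'qpos': array([ 1.24660502e+00,  3.53573321e-01,  1.63405518e+00, -8.00514531e-06,
        1.15520236e+00, -2.39229501e-03]), 'qvel': array([ 0.00133922, -0.00073758, -0.00229855,  0.00310652,  0.00110787,
       -0.0005636 ]), 'joint_efforts': array([ 5.22178652e-05, -6.06357336e+01, -3.42819929e+01,  1.02426025e-04,
        3.92442278e-03, -2.61143299e-06]), 'eef_pos': array([197.53346167, 592.51518289, 230.64219474]), 'tcp_rot': array([-3.14035443e+00,  4.35753105e-06,  2.81979688e+00]), 'contact_force': array([ 0.2587567 , -0.56098666,  0.74244431]), 'wrist_torque': array([ 0.00248691,  0.01467063, -0.05017394]), 'grasp_force': 0.0, 'opening': 0.9991376419605162}
```

View pics/top0.png

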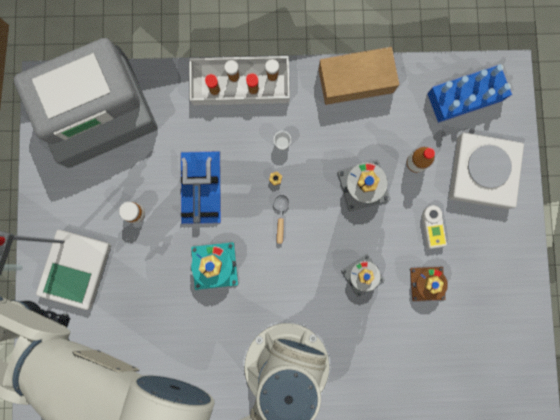

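View pics/scene0.png

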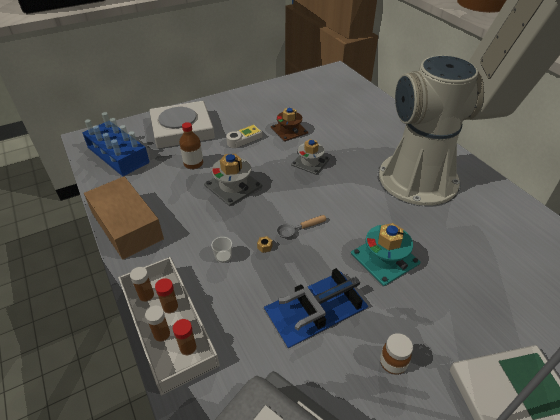

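The larger grey cell is at about (367,182) in the top view. The rest with the spanner is at about (201,188). I'll enlarge both.

```bash
python3 - <<'E'
import cv2,numpy as np
a=cv2.imread('pics/top0.png')
c=lambda x,y,s,k:cv2.resize(a[y:y+s,x:x+s],None,fx=k,fy=k,interpolation=cv2.INTER_CUBIC)
o=np.hstack([c(337,150,60,6.5),c(162,148,78,5)]); 
cv2.imwrite('pics/crop0.png',o);print(o.shape)
b=cv2.imread('pics/scene0.png')
E
```

```text
(390, 780, 3)
```

View pics/crop0.png

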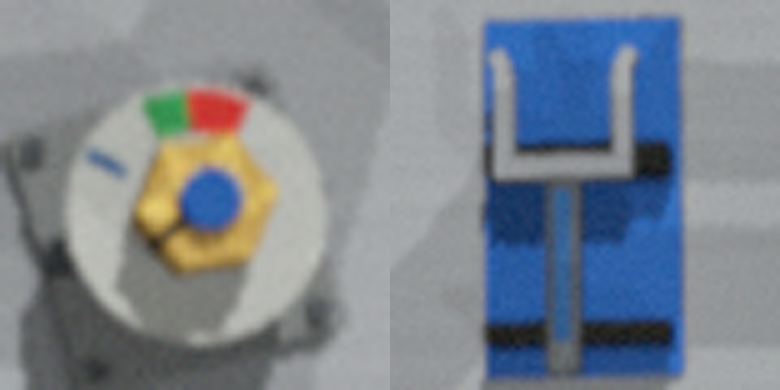

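```bash
python3 - <<'E'
from h import *
d=dict(np.load('pics/top0.npz'))
A=lambda u,v,z:pix2w(d,337+(u+.5)/6.5-.5,150+(v+.5)/6.5-.5,z)[:2]
B=lambda u,v,z:pix2w(d,162+(u-390+.5)/5-.5,148+(v+.5)/5-.5,z)[:2]
fl=A(196,216,70);pl=A(211,201,114);hx=A(206,204,104.5);print('fl,plug,hex',fl,pl,hx)
c=(fl+pl)/2
for n,p in dict(green=A(167,114,71),tick=A(106,163,71),stripe=A(160,240,104.5)).items():
    v=p-c;print(n,p,np.hypot(*v),np.arctan2(v[1],v[0]))
he,hb,tl,tr=B(562,373,48),B(565,185,48),B(497,47,48),B(627,45,48)
print(he,hb,tl,tr); ax=(tl+tr)/2-he;print(np.hypot(*ax),np.arctan2(ax[1],ax[0]),'origin',he+ax/np.hypot(*ax)*105, 'grip',he+ax/np.hypot(*ax)*65)
co=[B(x,y,6) for x,y in((484,17),(683,17),(682,376),(484,377))];print('rest',np.mean(co,0),co)
E
```

```text
fl,plug,hex [ 527.62242818 -249.70464283] [ 527.69044203 -249.11047584] [ 527.83457461 -248.50097401]
green [ 574.29645013 -238.53179137] 47.89126569648839 0.22909158095074061
tick [ 552.66719987 -210.01071082] 46.6652978966335 1.0051510718789953
stripe [ 512.39889835 -227.51350675] 26.685988206875138 2.179425549283626
[427.74823483 253.04575474] [538.97506757 250.19117648] [622.83245724 289.63937076] [622.03006361 212.61474659]
194.69248021143335 -0.009855168116836706 origin [532.74313584 252.01097884] grip [492.74507831 252.40517918]
rest [538.62109897 245.78404843] [array([650.25236842, 305.1003377 ]), array([647.10775622, 183.81937374]), array([427.20242127, 187.67498617]), array([429.92184998, 306.54149609])]
```

Checked against the given sizes:
- **Cell:** at about (527.6, -249.3), yaw about 0.215. Green radius 47.9 mm against 46, and tick minus green 0.78 rad against 0.8.
- **Nut:** stripe at about 2.18 rad, so the nut joint is at about 0.34.
- **Spanner:** origin at about (533, 252), yaw about -0.01. Length 195 mm against 196.

Next I'll move above the nut.

Emit:
{"method": "arm_command", "body": {"deltas": [{"hand":85,"tx":-36.2,"ty":-43.4},{"tx":-36.2,"ty":-43.4},{"tx":-36.2,"ty":-43.4},{"tx":-36.2,"ty":-43.4},{"tx":-36.2,"ty":-43.4},{"tx":-36.2,"ty":-43.4},{"tx":-36.2,"ty":-43.4},{"tx":-36.2,"ty":-43.4}]}}

```text
schema error: expected keys hand, tx, ty, tz, wx, wy, wz
```

Emit:
{"method": "arm_command", "body": {"deltas": [{"tx":-36.2,"ty":-43.4},{"tx":-36.2,"ty":-43.4},{"tx":-36.2,"ty":-43.4},{"tx":-36.2,"ty":-43.4},{"tx":-36.2,"ty":-43.4},{"tx":-36.2,"ty":-43.4},{"tx":-36.2,"ty":-43.4},{"tx":-36.2,"ty":-43.4}]}}

```text
schema error: expected keys hand, tx, ty, tz, wx, wy, wz
```

```bash
cat >> h.py <<'E'
def plan(x,y,z,yang=None):
    "tool-axis shift to x,y,z (tool down), then turn about tool z so tool y points at angle yang"
    s=r.sense(); p=s['eef_pos']; R=rot(s); dl=R.T@(np.array([x,y,z])-p); ya=np.arctan2(R[1,1],R[0,1])
    print('t',round(s['clock'],2),'pos',p.round(1),'rpy',s['tcp_rot'].round(4),'yang',round(ya,4),'q6',s['qpos'][5].round(3),'shift',dl.round(1),'wz',None if yang is None else round(-(yang-ya),3),'F',s['contact_force'].round(1),'T',s['wrist_torque'].round(2),'grip',round(float(s['grasp_force']),1),'open',round(float(s['opening'])*85.4,1))
def rot(s):
    from scipy.spatial.transform import Rotation as Q
    return Q.from_euler('xyz',s['tcp_rot']).as_matrix()
E
python3 -c "
from h import *
plan(527.6,-249.3,72,1.133)"
```

```text
t 0.1 pos [197.5 592.5 230.6] rpy [-3.1404  0.      2.8198] yang 1.249 q6 -0.002 shift [-579.4 -694.   159.5] wz 0.116 F [ 0.3 -0.6  0.7] T [ 0.    0.01 -0.05] grip 0.0 open 85.3
```

All keys are required in every row.

Emit:
{"method": "arm_command", "body": {"deltas": [{"hand":85,"tx":-36.2,"ty":-43.4,"tz":0,"wx":0,"wy":0,"wz":0},{"hand":85,"tx":-36.2,"ty":-43.4,"tz":0,"wx":0,"wy":0,"wz":0},{"hand":85,"tx":-36.2,"ty":-43.4,"tz":0,"wx":0,"wy":0,"wz":0},{"hand":85,"tx":-36.2,"ty":-43.4,"tz":0,"wx":0,"wy":0,"wz":0},{"hand":85,"tx":-36.2,"ty":-43.4,"tz":0,"wx":0,"wy":0,"wz":0},{"hand":85,"tx":-36.2,"ty":-43.4,"tz":0,"wx":0,"wy":0,"wz":0},{"hand":85,"tx":-36.2,"ty":-43.4,"tz":0,"wx":0,"wy":0,"wz":0},{"hand":85,"tx":-36.2,"ty":-43.4,"tz":0,"wx":0,"wy":0,"wz":0}]}}

```text
clock: 1.1
eef_pos: [362.9, 170.2, 231.3]
tcp_rot: [3.141, 0.0, 2.82]
contact_force: [1.6, -0.7, 0.6]
opening: 0.994
grasp_force: 0.0
```

Emit:
{"method": "arm_command", "body": {"deltas": [{"hand":85,"tx":-36.2,"ty":-43.4,"tz":0,"wx":0,"wy":0,"wz":0},{"hand":85,"tx":-36.2,"ty":-43.4,"tz":0,"wx":0,"wy":0,"wz":0},{"hand":85,"tx":-36.2,"ty":-43.4,"tz":0,"wx":0,"wy":0,"wz":0},{"hand":85,"tx":-36.2,"ty":-43.4,"tz":0,"wx":0,"wy":0,"wz":0},{"hand":85,"tx":-36.2,"ty":-43.4,"tz":0,"wx":0,"wy":0,"wz":0},{"hand":85,"tx":-36.2,"ty":-43.4,"tz":0,"wx":0,"wy":0,"wz":0},{"hand":85,"tx":-36.2,"ty":-43.4,"tz":0,"wx":0,"wy":0,"wz":0},{"hand":85,"tx":-36.2,"ty":-43.4,"tz":0,"wx":0,"wy":0,"wz":0.116}]}}

```text
clock: 2.1
eef_pos: [527.8, -250.8, 231.0]
tcp_rot: [3.141, -0.0, 2.701]
contact_force: [0.6, 0.0, 0.3]
opening: 0.996
grasp_force: 0.0
```

```bash
python3 - <<'E'
from h import *
d=snap('scene','s1'); plan(527.6,-249.3,72,1.133)
a=d['image'][130:220,180:290,::-1]
cv2.imwrite('pics/s1c.png',cv2.resize(a,None,fx=6,fy=6,interpolation=cv2.INTER_CUBIC))
E
```

```text
t 2.15 pos [ 530.3 -256.6  231.2] rpy [-3.1391  0.0038  2.6934] yang 1.1226 q6 -1.573 shift [  6.2   5.8 159.1] wz -0.01 F [ 1.4 -4.6  0.8] T [-0.17 -0.05  0.01] grip 0.0 open 84.9
```

View pics/s1c.png

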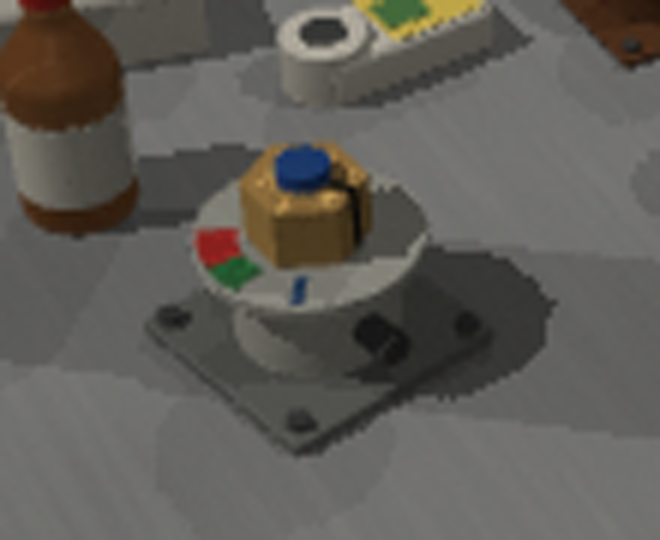

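The scene crop shows the nut, with the plug top at crop (303,163) and the stripe running to (358,190) on the top face. I'll cross-check the plug with this camera.

Emit:
{"method": "arm_command", "body": {"deltas": [{"hand":85,"tx":0,"ty":0,"tz":30,"wx":0,"wy":0,"wz":0},{"hand":85,"tx":0,"ty":0,"tz":30,"wx":0,"wy":0,"wz":0},{"hand":85,"tx":0,"ty":0,"tz":0,"wx":0,"wy":0,"wz":0}]}}

```text
clock: 2.52
eef_pos: [525.7, -248.3, 169.0]
tcp_rot: [3.142, -0.005, 2.704]
contact_force: [0.6, 0.9, 0.6]
opening: 0.995
grasp_force: 0.0
```

```bash
python3 - <<'E'
from h import *
d=dict(np.load('pics/s1.npz'))
S=lambda u,v,z:pix2w(d,180+(u+.5)/6-.5,130+(v+.5)/6-.5,z)[:2]
c=S(303,163,114);print('plug',c)
fl=S(312,240,70);print('fl',fl,'nut corner',S(295,266,70.5))
for n,p in dict(st=S(358,190,104.5),st1=S(336,181,104.5),tick=S(300,291,70),green=S(234,273,70)).items():
  v=p-c;print(n,np.hypot(*v),np.arctan2(v[1],v[0]))
plan(527.6,-249.3,72,1.133)
E
```

```text
plug [ 527.19281313 -245.86011004]
fl [ 528.55714764 -240.7443335 ] nut corner [ 544.33844293 -225.84696001]
st 28.17802424129327 2.310563402686037
st1 15.601591278852037 2.509989123547684
tick 44.12167220572309 1.0349096739967287
green 46.28112897106255 0.21575878655315045
t 2.52 pos [ 525.7 -248.3  169. ] rpy [ 3.1416 -0.0051  2.7037] yang 1.1329 q6 -1.577 shift [-2.6 -0.2 97. ] wz -0.0 F [0.6 0.9 0.6] T [ 0.01 -0.01  0.01] grip 0.0 open 84.9
```

Emit:
{"method": "arm_command", "body": {"deltas": [{"hand":85,"tx":-1,"ty":1,"tz":32,"wx":0,"wy":0,"wz":0},{"hand":85,"tx":0,"ty":0,"tz":32,"wx":0,"wy":0,"wz":0},{"hand":85,"tx":0,"ty":0,"tz":31,"wx":0,"wy":0,"wz":0},{"hand":85,"tx":0,"ty":0,"tz":0,"wx":0,"wy":0,"wz":0}]}}

```text
clock: 3.02
eef_pos: [528.0, -248.0, 75.5]
tcp_rot: [-3.142, -0.003, 2.704]
contact_force: [-0.3, -1.2, 1.0]
opening: 0.995
grasp_force: 0.0
```

Emit:
{"method": "arm_command", "body": {"deltas": [{"hand":40,"tx":0,"ty":0,"tz":0,"wx":0,"wy":0,"wz":0},{"hand":40,"tx":0,"ty":0,"tz":0,"wx":0,"wy":0,"wz":0},{"hand":40,"tx":0,"ty":0,"tz":0,"wx":0,"wy":0,"wz":0},{"hand":40,"tx":0,"ty":0,"tz":0,"wx":0,"wy":0,"wz":0},{"hand":40,"tx":0,"ty":0,"tz":0,"wx":0,"wy":0,"wz":0},{"hand":40,"tx":0,"ty":0,"tz":0,"wx":0,"wy":0,"wz":0}], "squeeze": 30}}

```text
clock: 3.78
eef_pos: [529.8, -249.7, 78.6]
tcp_rot: [-3.141, 0.003, 2.704]
contact_force: [-2.3, -2.3, 6.8]
opening: 0.64
grasp_force: 30.5
```

```bash
python3 -c "
from h import *
plan(527.6,-249.3,72,1.133)"
```

```text
t 3.77 pos [ 529.8 -249.7   78.6] rpy [-3.1406  0.0032  2.7044] yang 1.1336 q6 -1.575 shift [ 2.2 -0.6  6.6] wz 0.001 F [-2.3 -2.3  6.8] T [-0.47  0.41  0.2 ] grip 30.5 open 54.7
```

Grip opening is 54.7 mm, which matches the nut's 55 mm flats, and the stripe angle is confirmed at 2.18. Now I'll turn it clockwise.

Emit:
{"method": "arm_command", "body": {"deltas": [{"hand":40,"tx":0,"ty":0,"tz":-1,"wx":0,"wy":0,"wz":0.13},{"hand":40,"tx":0,"ty":0,"tz":0,"wx":0,"wy":0,"wz":0.13},{"hand":40,"tx":0,"ty":0,"tz":0,"wx":0,"wy":0,"wz":0.13},{"hand":40,"tx":0,"ty":0,"tz":0,"wx":0,"wy":0,"wz":0.13},{"hand":40,"tx":0,"ty":0,"tz":0,"wx":0,"wy":0,"wz":0.13},{"hand":40,"tx":0,"ty":0,"tz":0,"wx":0,"wy":0,"wz":0.13},{"hand":40,"tx":0,"ty":0,"tz":0,"wx":0,"wy":0,"wz":0.13},{"hand":40,"tx":0,"ty":0,"tz":0,"wx":0,"wy":0,"wz":0.13}], "squeeze": 40}}

```text
clock: 4.78
eef_pos: [528.6, -250.4, 78.7]
tcp_rot: [3.142, 0.003, 1.661]
contact_force: [-5.5, -9.2, 0.7]
opening: 0.638
grasp_force: 44.4
```

Emit:
{"method": "arm_command", "body": {"deltas": [{"hand":40,"tx":0,"ty":0,"tz":0,"wx":0,"wy":0,"wz":0.04},{"hand":40,"tx":0,"ty":0,"tz":0,"wx":0,"wy":0,"wz":0}]}}

```text
clock: 5.03
eef_pos: [528.6, -250.4, 78.8]
tcp_rot: [3.141, 0.003, 1.624]
contact_force: [-4.7, -9.1, 0.7]
opening: 0.632
grasp_force: 43.3
```

```bash
python3 -c "
from h import *
plan(527.6,-249.3,72,-0.032)"
```

```text
t 5.03 pos [ 528.6 -250.4   78.8] rpy [3.1414e+00 2.9000e-03 1.6237e+00] yang 0.0529 q6 -0.494 shift [ 1.2 -1.   6.8] wz 0.085 F [-4.7 -9.1  0.7] T [-1.55  0.98 -0.19] grip 43.3 open 54.0
```

Torque is 0.19 N m, so only the easy friction so far. I'll creep to the snug stop.

Emit:
{"method": "arm_command", "body": {"deltas": [{"hand":40,"tx":0,"ty":0,"tz":0,"wx":0,"wy":0,"wz":0.05},{"hand":40,"tx":0,"ty":0,"tz":0,"wx":0,"wy":0,"wz":0}]}}

```text
clock: 5.28
eef_pos: [528.5, -250.4, 78.7]
tcp_rot: [3.141, 0.003, 1.574]
contact_force: [-6.0, -9.9, 0.7]
opening: 0.635
grasp_force: 43.3
```

```bash
python3 -c "
from h import *
plan(527.6,-249.3,72,-0.032)"
```

```text
t 5.28 pos [ 528.5 -250.4   78.7] rpy [3.1414e+00 2.9000e-03 1.5737e+00] yang 0.0029 q6 -0.444 shift [ 1.1 -0.9  6.7] wz 0.035 F [-6.  -9.9  0.7] T [-1.55  0.96 -0.16] grip 43.3 open 54.2
```

Emit:
{"method": "arm_command", "body": {"deltas": [{"hand":40,"tx":0,"ty":0,"tz":0,"wx":0,"wy":0,"wz":0.03},{"hand":40,"tx":0,"ty":0,"tz":0,"wx":0,"wy":0,"wz":0}]}}

```text
clock: 5.52
eef_pos: [528.5, -250.4, 78.7]
tcp_rot: [3.141, 0.003, 1.544]
contact_force: [-6.1, -10.2, 0.7]
opening: 0.632
grasp_force: 43.3
```

```bash
python3 -c "
from h import *
plan(527.6,-249.3,72,-0.032)
d=snap('top','t2');a=d['image'][140:225,320:430,::-1]
cv2.imwrite('pics/t2c.png',cv2.resize(a,None,fx=6,fy=6,interpolation=cv2.INTER_CUBIC))"
```

```text
t 5.53 pos [ 528.5 -250.4   78.7] rpy [3.1414e+00 2.9000e-03 1.5440e+00] yang -0.0268 q6 -0.414 shift [ 1.1 -0.9  6.7] wz 0.005 F [ -6.1 -10.2   0.7] T [-1.52  1.06 -0.22] grip 43.3 open 54.0
```

Emit:
{"method": "arm_command", "body": {"deltas": [{"hand":40,"tx":0,"ty":0,"tz":0,"wx":0,"wy":0,"wz":0.04},{"hand":40,"tx":0,"ty":0,"tz":0,"wx":0,"wy":0,"wz":0}]}}

```text
clock: 5.82
eef_pos: [528.4, -250.4, 78.7]
tcp_rot: [3.141, 0.003, 1.505]
contact_force: [-5.4, -9.4, 0.7]
opening: 0.636
grasp_force: 44.7
```

```bash
python3 -c "
from h import *
plan(527.6,-249.3,72,-0.032)"
```

```text
t 5.83 pos [ 528.4 -250.4   78.7] rpy [3.1415e+00 3.1000e-03 1.5049e+00] yang -0.0659 q6 -0.375 shift [ 1.1 -0.9  6.7] wz -0.034 F [-5.4 -9.4  0.7] T [-1.58  1.07  0.31] grip 44.7 open 54.3
```

Emit:
{"method": "arm_command", "body": {"deltas": [{"hand":40,"tx":0,"ty":0,"tz":0,"wx":0,"wy":0,"wz":0.03},{"hand":40,"tx":0,"ty":0,"tz":0,"wx":0,"wy":0,"wz":0}]}}

```text
clock: 6.08
eef_pos: [528.4, -250.4, 78.7]
tcp_rot: [3.141, 0.003, 1.475]
contact_force: [-6.0, -8.4, 1.6]
opening: 0.637
grasp_force: 44.9
```

```bash
python3 -c "
from h import *
plan(527.6,-249.3,72,-0.032)"
```

```text
t 6.08 pos [ 528.4 -250.4   78.7] rpy [3.1415 0.0032 1.4753] yang -0.0955 q6 -0.345 shift [ 1.1 -0.9  6.7] wz -0.063 F [-6.  -8.4  1.6] T [-1.53  1.04  0.42] grip 44.9 open 54.4
```

The torque step of about +0.6 N m at stripe ≈ 1.0 means snug is reached, as predicted. Next: release, lift and turn for the spanner.

Emit:
{"method": "arm_command", "body": {"deltas": [{"hand":85,"tx":0,"ty":0,"tz":0,"wx":0,"wy":0,"wz":0},{"hand":85,"tx":0,"ty":0,"tz":0,"wx":0,"wy":0,"wz":0},{"hand":85,"tx":0,"ty":0,"tz":0,"wx":0,"wy":0,"wz":0},{"hand":85,"tx":0,"ty":0,"tz":-40,"wx":0,"wy":0,"wz":0},{"hand":85,"tx":0,"ty":0,"tz":-40,"wx":0,"wy":0,"wz":-0.16},{"hand":85,"tx":0,"ty":0,"tz":-40,"wx":0,"wy":0,"wz":-0.16},{"hand":85,"tx":0,"ty":0,"tz":0,"wx":0,"wy":0,"wz":-0.16},{"hand":85,"tx":0,"ty":0,"tz":0,"wx":0,"wy":0,"wz":-0.16}]}}

```text
clock: 7.08
eef_pos: [529.2, -248.5, 198.2]
tcp_rot: [3.141, 0.001, 2.119]
contact_force: [-1.0, 0.5, -0.4]
opening: 1.001
grasp_force: 0.0
```

Emit:
{"method": "arm_command", "body": {"deltas": [{"hand":85,"tx":0,"ty":0,"tz":0,"wx":0,"wy":0,"wz":-0.17},{"hand":85,"tx":0,"ty":0,"tz":0,"wx":0,"wy":0,"wz":-0.17},{"hand":85,"tx":0,"ty":0,"tz":0,"wx":0,"wy":0,"wz":-0.17},{"hand":85,"tx":0,"ty":0,"tz":0,"wx":0,"wy":0,"wz":-0.17},{"hand":85,"tx":0,"ty":0,"tz":0,"wx":0,"wy":0,"wz":-0.17},{"hand":85,"tx":0,"ty":0,"tz":0,"wx":0,"wy":0,"wz":-0.165},{"hand":85,"tx":0,"ty":0,"tz":0,"wx":0,"wy":0,"wz":0},{"hand":85,"tx":0,"ty":0,"tz":0,"wx":0,"wy":0,"wz":0}]}}

```text
clock: 8.07
eef_pos: [528.9, -248.4, 197.3]
tcp_rot: [3.142, 0.0, 3.125]
contact_force: [0.2, 0.5, -0.1]
opening: 0.994
grasp_force: 0.0
```

```bash
python3 -c "
from h import *
plan(492.7,252.4,200,1.56)"
```

```text
t 8.07 pos [ 528.9 -248.4  197.3] rpy [3.1415e+00 1.0000e-04 3.1253e+00] yang 1.5545 q6 -1.996 shift [ 44.3 500.2  -2.6] wz -0.006 F [ 0.2  0.5 -0.1] T [ 0.04 -0.08 -0.06] grip 0.0 open 84.9
```

Emit:
{"method": "arm_command", "body": {"deltas": [{"hand":85,"tx":5.5,"ty":62,"tz":0,"wx":0,"wy":0,"wz":-0.006},{"hand":85,"tx":5.5,"ty":62,"tz":0,"wx":0,"wy":0,"wz":0},{"hand":85,"tx":5.5,"ty":62,"tz":0,"wx":0,"wy":0,"wz":0},{"hand":85,"tx":5.5,"ty":62,"tz":0,"wx":0,"wy":0,"wz":0},{"hand":85,"tx":5.5,"ty":62,"tz":0,"wx":0,"wy":0,"wz":0},{"hand":85,"tx":5.5,"ty":62,"tz":0,"wx":0,"wy":0,"wz":0},{"hand":85,"tx":5.5,"ty":62,"tz":0,"wx":0,"wy":0,"wz":0},{"hand":85,"tx":5.5,"ty":62,"tz":0,"wx":0,"wy":0,"wz":0}]}}

```text
clock: 9.07
eef_pos: [488.2, 249.9, 197.6]
tcp_rot: [3.141, 0.001, 3.132]
contact_force: [0.6, 0.5, -0.6]
opening: 0.991
grasp_force: 0.0
```

Emit:
{"method": "arm_command", "body": {"deltas": [{"hand":85,"tx":0,"ty":4.2,"tz":0,"wx":0,"wy":0,"wz":0},{"hand":85,"tx":0,"ty":0,"tz":0,"wx":0,"wy":0,"wz":0},{"hand":85,"tx":0,"ty":0,"tz":0,"wx":0,"wy":0,"wz":0}]}}

```text
clock: 9.45
eef_pos: [488.7, 250.7, 197.2]
tcp_rot: [-3.141, -0.0, 3.133]
contact_force: [-0.3, -0.8, 0.2]
opening: 0.993
grasp_force: 0.0
```

```bash
python3 - <<'E'
from h import *
plan(492.7,252.4,23,1.56)
d=snap('top','t3')['image'][:,:,::-1]; e=snap('scene','s3')['image'][:,:,::-1]
c=lambda a,x,y,s,k:cv2.resize(a[y:y+s,x:x+s],None,fx=k,fy=k,interpolation=cv2.INTER_CUBIC)
cv2.imwrite('pics/c3.png',np.hstack([c(d,337,150,60,6.5),c(e,260,240,130,3)]))
E
```

```text
t 9.45 pos [488.7 250.7 197.2] rpy [-3.1411e+00 -3.0000e-04  3.1328e+00] yang 1.562 q6 -1.09 shift [ -4.1   1.9 174.2] wz 0.002 F [-0.3 -0.8  0.2] T [ 0.04 -0.   -0.01] grip 0.0 open 84.8
```

View pics/c3.png

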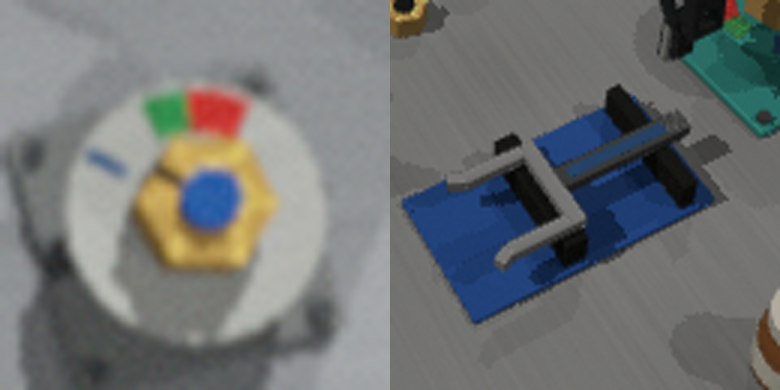

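The stripe now points at the blue tick. Next I'll descend on the spanner handle.

Emit:
{"method": "arm_command", "body": {"deltas": [{"hand":60,"tx":-4,"ty":1.9,"tz":45,"wx":0,"wy":0,"wz":0},{"hand":60,"tx":0,"ty":0,"tz":45,"wx":0,"wy":0,"wz":0},{"hand":60,"tx":0,"ty":0,"tz":45,"wx":0,"wy":0,"wz":0},{"hand":60,"tx":0,"ty":0,"tz":38,"wx":0,"wy":0,"wz":0},{"hand":60,"tx":0,"ty":0,"tz":0,"wx":0,"wy":0,"wz":0},{"hand":60,"tx":0,"ty":0,"tz":0,"wx":0,"wy":0,"wz":0}]}}

```text
clock: 10.3
eef_pos: [493.6, 253.7, 25.5]
tcp_rot: [3.141, 0.001, 3.134]
contact_force: [0.1, 0.6, 0.4]
opening: 0.699
grasp_force: 0.0
```

Emit:
{"method": "arm_command", "body": {"deltas": [{"hand":10,"tx":0,"ty":0,"tz":0,"wx":0,"wy":0,"wz":0},{"hand":10,"tx":0,"ty":0,"tz":0,"wx":0,"wy":0,"wz":0},{"hand":10,"tx":0,"ty":0,"tz":0,"wx":0,"wy":0,"wz":0},{"hand":10,"tx":0,"ty":0,"tz":0,"wx":0,"wy":0,"wz":0},{"hand":10,"tx":0,"ty":0,"tz":0,"wx":0,"wy":0,"wz":0},{"hand":10,"tx":0,"ty":0,"tz":0,"wx":0,"wy":0,"wz":0},{"hand":10,"tx":0,"ty":0,"tz":0,"wx":0,"wy":0,"wz":0},{"hand":10,"tx":0,"ty":0,"tz":0,"wx":0,"wy":0,"wz":0}], "squeeze": 80}}

```text
clock: 11.3
eef_pos: [493.3, 254.1, 25.8]
tcp_rot: [3.141, 0.002, 3.135]
contact_force: [-2.3, -1.8, 10.8]
opening: 0.217
grasp_force: 78.3
```

```bash
python3 -c "
from h import *
plan(492.7,252.4,150,1.56)"
```

```text
t 11.3 pos [493.3 254.1  25.8] rpy [3.1408e+00 1.6000e-03 3.1346e+00] yang 1.5638 q6 -1.091 shift [   0.4   -1.6 -124.2] wz 0.004 F [-2.3 -1.8 10.8] T [-0.38  0.28 -0.13] grip 78.3 open 18.5
```

The spanner is gripped, at 18.5 mm on the handle. Now lift and carry it towards the cell.

Emit:
{"method": "arm_command", "body": {"deltas": [{"hand":10,"tx":0,"ty":0,"tz":-20,"wx":0,"wy":0,"wz":0},{"hand":10,"tx":0,"ty":0,"tz":-40,"wx":0,"wy":0,"wz":0},{"hand":10,"tx":0,"ty":0,"tz":-40,"wx":0,"wy":0,"wz":0},{"hand":10,"tx":0,"ty":0,"tz":-34,"wx":0,"wy":0,"wz":0},{"hand":10,"tx":5.3,"ty":-20,"tz":0,"wx":0,"wy":0,"wz":0},{"hand":10,"tx":10,"ty":-40,"tz":0,"wx":0,"wy":0,"wz":0},{"hand":10,"tx":10,"ty":-40,"tz":0,"wx":0,"wy":0,"wz":0},{"hand":10,"tx":10,"ty":-40,"tz":0,"wx":0,"wy":0,"wz":0}]}}

```text
clock: 12.3
eef_pos: [454.1, 111.9, 156.8]
tcp_rot: [-3.141, -0.003, 3.135]
contact_force: [-0.4, -0.0, -2.1]
opening: 0.217
grasp_force: 79.0
```

Emit:
{"method": "arm_command", "body": {"deltas": [{"hand":10,"tx":10,"ty":-40,"tz":0,"wx":0,"wy":0,"wz":0},{"hand":10,"tx":10,"ty":-40,"tz":0,"wx":0,"wy":0,"wz":0},{"hand":10,"tx":10,"ty":-40,"tz":0,"wx":0,"wy":0,"wz":0},{"hand":10,"tx":10,"ty":-40,"tz":0,"wx":0,"wy":0,"wz":0},{"hand":10,"tx":10,"ty":-40,"tz":0,"wx":0,"wy":0,"wz":0},{"hand":10,"tx":10,"ty":-40,"tz":0,"wx":0,"wy":0,"wz":0},{"hand":10,"tx":10,"ty":-21.8,"tz":0,"wx":0,"wy":0,"wz":0},{"hand":10,"tx":0,"ty":0,"tz":0,"wx":0,"wy":0,"wz":0.1}]}}

```text
clock: 13.3
eef_pos: [381.8, -148.4, 156.9]
tcp_rot: [3.141, -0.003, 3.03]
contact_force: [0.6, 0.3, -2.9]
opening: 0.212
grasp_force: 79.1
```

Emit:
{"method": "arm_command", "body": {"deltas": [{"hand":10,"tx":0,"ty":0,"tz":0,"wx":0,"wy":0,"wz":0.13},{"hand":10,"tx":0,"ty":0,"tz":0,"wx":0,"wy":0,"wz":0.13},{"hand":10,"tx":0,"ty":0,"tz":0,"wx":0,"wy":0,"wz":0.13},{"hand":10,"tx":0,"ty":0,"tz":0,"wx":0,"wy":0,"wz":0.122},{"hand":10,"tx":0,"ty":0,"tz":30,"wx":0,"wy":0,"wz":0},{"hand":10,"tx":0,"ty":0,"tz":30,"wx":0,"wy":0,"wz":0},{"hand":10,"tx":0,"ty":0,"tz":26,"wx":0,"wy":0,"wz":0},{"hand":10,"tx":0,"ty":0,"tz":0,"wx":0,"wy":0,"wz":0}]}}

```text
clock: 14.3
eef_pos: [381.4, -146.4, 70.2]
tcp_rot: [-3.14, -0.006, 2.523]
contact_force: [0.6, -0.4, -2.4]
opening: 0.218
grasp_force: 79.0
```

```bash
python3 - <<'E'
from h import *
plan(385.2,-146.9,73,.952)
d=snap('top','t4')['image'][:,:,::-1]; e=snap('scene','s4')['image'][:,:,::-1]
cv2.imwrite('pics/c4.png',np.hstack([cv2.resize(d[150:250,310:400],None,fx=4,fy=4,interpolation=cv2.INTER_CUBIC),cv2.resize(e[130:230,200:300],None,fx=4,fy=4,interpolation=cv2.INTER_CUBIC)]))
E
```

```text
t 14.3 pos [ 381.4 -146.4   70.2] rpy [-3.14   -0.006   2.5226] yang 0.9518 q6 -1.322 shift [-3.4  1.8 -2.8] wz -0.0 F [ 0.6 -0.4 -2.4] T [0.06 0.07 0.05] grip 79.0 open 18.6
```

View pics/c4.png

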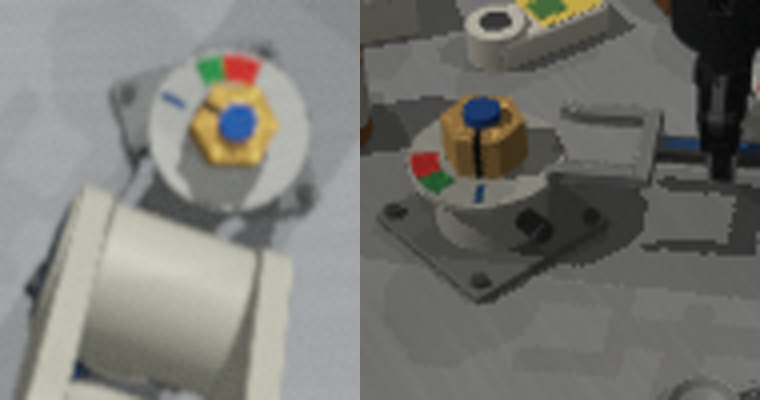

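The jaws point at the nut and the stripe is at the tick. Visible tips are at crop (548,168) and (565,108), with the back corners at about (650,180) and (660,110). I'll compare these with the predicted projection.

```bash
python3 - <<'E'
from h import *
d=dict(np.load('pics/s4.npz'))
psi=.9518-np.pi/2; ex=np.array([np.cos(psi),np.sin(psi)]); ey=np.array([-ex[1],ex[0]])
g=np.array([381.4,-146.4])
for x,y in((91,-40),(91,40),(12,-41),(12,41)):
  for z in(80,92): 
    p=g+ex*(x+40.6)+ey*y; q=w2pix(d,np.r_[p,z]); print(x,y,z,((q-[200,130]+.5)*4-.5+[360,0]).round())
for z in (104.5,114): print('nut',((w2pix(d,[528.5,-249,z])-[200,130]+.5)*4+[360,0]).round())
E
```

```text
91 -40 80 [555. 113.]
91 -40 92 [554. 101.]
91 40 80 [537. 181.]
91 40 92 [536. 168.]
12 -41 80 [659. 120.]
12 -41 92 [658. 107.]
12 41 80 [644. 190.]
12 41 92 [644. 177.]
nut [480. 118.]
nut [479. 107.]
```

Emit:
{"method": "arm_command", "body": {"deltas": [{"hand":10,"tx":-3.4,"ty":1.8,"tz":-2.8,"wx":0,"wy":0,"wz":0},{"hand":10,"tx":-8,"ty":0,"tz":0,"wx":0,"wy":0,"wz":0},{"hand":10,"tx":-8,"ty":0,"tz":0,"wx":0,"wy":0,"wz":0},{"hand":10,"tx":-8,"ty":0,"tz":0,"wx":0,"wy":0,"wz":0},{"hand":10,"tx":-8,"ty":0,"tz":0,"wx":0,"wy":0,"wz":0},{"hand":10,"tx":0,"ty":0,"tz":0,"wx":0,"wy":0,"wz":0}]}}

```text
clock: 15.15
eef_pos: [415.1, -166.7, 75.0]
tcp_rot: [3.142, 0.0, 2.523]
contact_force: [0.3, 0.1, -3.5]
opening: 0.217
grasp_force: 79.1
```

```bash
python3 -c "
from h import *
plan(446.2,-190.4,73,.952)"
```

```text
t 15.15 pos [ 415.1 -166.7   75. ] rpy [3.1415e+00 4.0000e-04 2.5226e+00] yang 0.9518 q6 -1.337 shift [-39.   -1.3   2.1] wz -0.0 F [ 0.3  0.1 -3.5] T [ 0.    0.07 -0.01] grip 79.1 open 18.5
```

Emit:
{"method": "arm_command", "body": {"deltas": [{"hand":10,"tx":-6,"ty":0,"tz":0,"wx":0,"wy":0,"wz":0},{"hand":10,"tx":-6,"ty":0,"tz":0,"wx":0,"wy":0,"wz":0},{"hand":10,"tx":0,"ty":0,"tz":0,"wx":0,"wy":0,"wz":0}]}}

```text
clock: 15.52
eef_pos: [424.8, -173.6, 75.1]
tcp_rot: [3.142, 0.0, 2.523]
contact_force: [-1.0, -0.5, -3.0]
opening: 0.216
grasp_force: 79.1
```

```bash
python3 -c "
from h import *
plan(446.2,-190.4,73,.952)"
```

```text
t 15.53 pos [ 424.8 -173.6   75.1] rpy [3.1415e+00 4.0000e-04 2.5226e+00] yang 0.9518 q6 -1.343 shift [-27.2  -1.2   2.1] wz -0.0 F [-1.  -0.5 -3. ] T [0.   0.05 0.  ] grip 79.1 open 18.5
```

Emit:
{"method": "arm_command", "body": {"deltas": [{"hand":10,"tx":-7,"ty":-1.2,"tz":1,"wx":0,"wy":0,"wz":0},{"hand":10,"tx":-7,"ty":0,"tz":0,"wx":0,"wy":0,"wz":0},{"hand":10,"tx":-6,"ty":0,"tz":0,"wx":0,"wy":0,"wz":0},{"hand":10,"tx":-6,"ty":0,"tz":0,"wx":0,"wy":0,"wz":0},{"hand":10,"tx":0,"ty":0,"tz":0,"wx":0,"wy":0,"wz":0}]}}

```text
clock: 16.15
eef_pos: [445.3, -189.6, 74.1]
tcp_rot: [3.142, 0.0, 2.523]
contact_force: [0.1, 0.0, -3.0]
opening: 0.214
grasp_force: 79.1
```

```bash
python3 - <<'E'
from h import *
plan(446.2,-190.4,73,.952)
d=snap('top','t5')['image'][:,:,::-1]; e=snap('scene','s5')['image'][:,:,::-1]
cv2.imwrite('pics/c5.png',np.hstack([cv2.resize(d[150:230,327:407],None,fx=5,fy=5,interpolation=cv2.INTER_CUBIC),cv2.resize(e[130:210,200:280],None,fx=5,fy=5,interpolation=cv2.INTER_CUBIC)]))
E
```

```text
t 16.15 pos [ 445.3 -189.6   74.1] rpy [3.1415e+00 4.0000e-04 2.5227e+00] yang 0.9519 q6 -1.358 shift [-1.2 -0.1  1.1] wz -0.0 F [ 0.1  0.  -3. ] T [ 0.    0.04 -0.03] grip 79.1 open 18.2
```

View pics/c5.png

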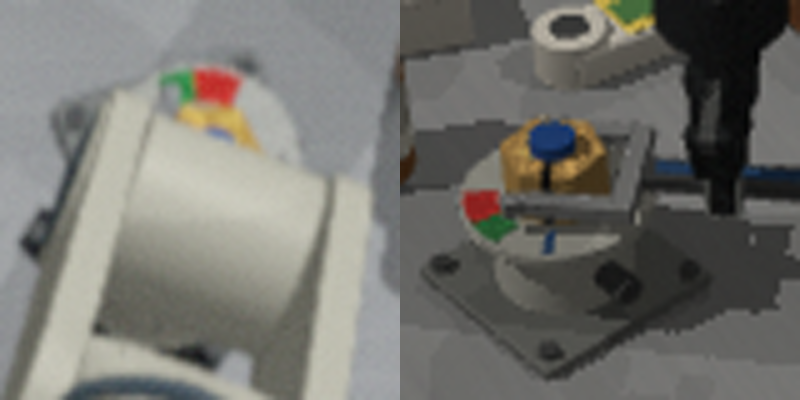

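The jaws are round the nut with no contact force. Now tighten by rotating about the nut's axis.

Emit:
{"method": "arm_command", "body": {"deltas": [{"hand":10,"tx":-0.3,"ty":8.1,"tz":0,"wx":0,"wy":0,"wz":0.08},{"hand":10,"tx":-0.3,"ty":8.1,"tz":0,"wx":0,"wy":0,"wz":0.08},{"hand":10,"tx":-0.3,"ty":8.1,"tz":0,"wx":0,"wy":0,"wz":0.08},{"hand":10,"tx":-0.3,"ty":8.1,"tz":0,"wx":0,"wy":0,"wz":0.08},{"hand":10,"tx":-0.3,"ty":8.1,"tz":0,"wx":0,"wy":0,"wz":0.08},{"hand":10,"tx":-0.3,"ty":8.1,"tz":0,"wx":0,"wy":0,"wz":0.08},{"hand":10,"tx":0,"ty":0,"tz":0,"wx":0,"wy":0,"wz":0}], "squeeze": 110}}

```text
clock: 17.12
eef_pos: [480.6, -157.3, 73.9]
tcp_rot: [-3.141, -0.001, 2.044]
contact_force: [-0.8, 0.9, -2.8]
opening: 0.206
grasp_force: 109.6
```

```bash
cat >> h.py <<'E'
def sp():
    s=r.sense();R=rot(s);ya=np.arctan2(R[1,1],R[0,1]);psi=ya-np.pi/2
    j=s['eef_pos'][:2]+99.4*np.array([np.cos(psi),np.sin(psi)])-[528.5,-249]
    print('jaw err along,lat',j@[np.cos(psi),np.sin(psi)],j@[-np.sin(psi),np.cos(psi)],'turned',.952-ya)
E
python3 -c "
from h import *
plan(446.2,-190.4,73,.952);sp()"
```

```text
t 17.12 pos [ 480.6 -157.3   73.9] rpy [-3.1407e+00 -7.0000e-04  2.0444e+00] yang 0.4736 q6 -0.793 shift [-13.8 -45.8   0.9] wz -0.478 F [-0.8  0.9 -2.8] T [0.18 0.2  0.3 ] grip 109.6 open 17.6
jaw err along,lat -4.053944105979143 -0.7492448991199749 turned 0.47841147556845626
```

Emit:
{"method": "arm_command", "body": {"deltas": [{"hand":10,"tx":-1.3,"ty":8.1,"tz":0,"wx":0,"wy":0,"wz":0.08},{"hand":10,"tx":-1.0,"ty":8.1,"tz":0,"wx":0,"wy":0,"wz":0.08},{"hand":10,"tx":-0.2,"ty":6.1,"tz":0,"wx":0,"wy":0,"wz":0.06},{"hand":10,"tx":0,"ty":0,"tz":0,"wx":0,"wy":0,"wz":0}]}}

```text
clock: 17.62
eef_pos: [501.3, -149.6, 73.6]
tcp_rot: [-3.14, -0.003, 1.824]
contact_force: [-2.3, 11.8, -1.9]
opening: 0.209
grasp_force: 109.9
```

```bash
python3 - <<'E'
from h import *
plan(446.2,-190.4,73,.952);sp()
d=snap('top','t6')['image'][:,:,::-1]; e=snap('scene','s6')['image'][:,:,::-1]
cv2.imwrite('pics/c6.png',np.hstack([cv2.resize(d[150:230,327:407],None,fx=5,fy=5,interpolation=cv2.INTER_CUBIC),cv2.resize(e[130:210,200:280],None,fx=5,fy=5,interpolation=cv2.INTER_CUBIC)]))
E
```

```text
t 17.62 pos [ 501.3 -149.6   73.6] rpy [-3.1395 -0.0032  1.8245] yang 0.2537 q6 -0.549 shift [-25.7 -63.6   0.6] wz -0.698 F [-2.3 11.8 -1.9] T [1.57 0.23 0.61] grip 109.9 open 17.8
jaw err along,lat -3.6623266779980352 -1.3967399503376747 turned 0.698322782883783
```

View pics/c6.png

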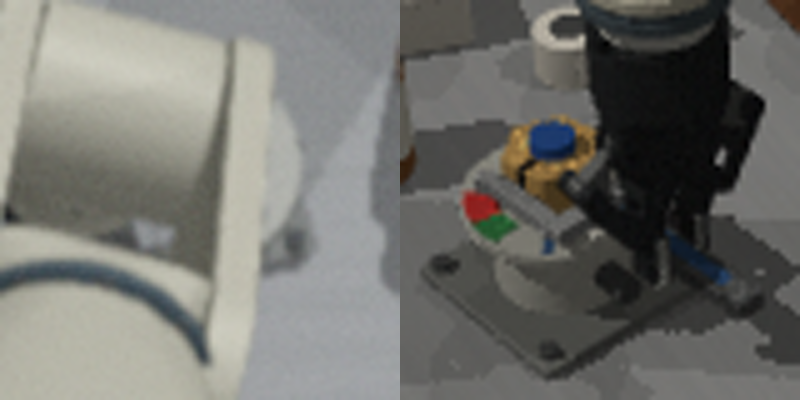

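The stripe runs on the nut top out to about crop (520,167), with the plug at (552,133). I'll work out its angle.

```bash
python3 - <<'E'
from h import *
d=dict(np.load('pics/s6.npz'))
S=lambda u,v,z:pix2w(d,200+(u-400+.5)/5-.5,130+(v+.5)/5-.5,z)[:2]
c0=S(552,133,114);print(c0)
for c in(c0,S(552,144,104.5)):
  for u,v in((516,168),(520,167),(530,162)):
    w=S(u,v,104.5)-c;print(w.round(1),np.hypot(*w).round(1),np.arctan2(w[1],w[0]).round(3))
# predicted pixel of stripe outer end per angle, relative to plug centre
n=np.array([528.5,-249]);
for a in(.15,.3,.45,.6): 
  q=w2pix(d,np.r_[n+27.5*np.array([np.cos(a),np.sin(a)]),104.5])-w2pix(d,np.r_[n,114]); print(a,(q*5+[552,133]).round())
E
```

```text
[ 526.33377795 -248.37036969]
[27.5  8.5] 28.8 0.301
[25.1  8.8] 26.6 0.338
[18.1  7.3] 19.5 0.384
[27.5 10.6] 29.5 0.367
[25.1 10.8] 27.4 0.407
[18.2  9.4] 20.4 0.476
0.15 [513. 164.]
0.3 [518. 167.]
0.45 [523. 170.]
0.6 [528. 172.]
```

The stripe is at about 0.35, so the seal is at about 0.66, which matches the turn-minus-play estimate. A little more brings it to mid-green, easing off the back wall as it goes.

Emit:
{"method": "arm_command", "body": {"deltas": [{"hand":10,"tx":0.4,"ty":4,"tz":0,"wx":0,"wy":0,"wz":0.04},{"hand":10,"tx":0.4,"ty":4,"tz":0,"wx":0,"wy":0,"wz":0.04},{"hand":10,"tx":0.4,"ty":4,"tz":0,"wx":0,"wy":0,"wz":0.04},{"hand":10,"tx":0,"ty":0,"tz":0,"wx":0,"wy":0,"wz":0}]}}

```text
clock: 18.23
eef_pos: [513.4, -146.9, 73.8]
tcp_rot: [-3.141, -0.001, 1.705]
contact_force: [-0.5, 6.3, -2.9]
opening: 0.207
grasp_force: 109.8
```

```bash
python3 - <<'E'
from h import *
plan(446.2,-190.4,73,.952);sp()
d=snap('top','t7')['image'][:,:,::-1]; e=snap('scene','s7')['image'][:,:,::-1]
cv2.imwrite('pics/c7.png',cv2.resize(e[145:190,210:270],None,fx=10,fy=10,interpolation=cv2.INTER_CUBIC))
E
```

```text
t 18.23 pos [ 513.4 -146.9   73.8] rpy [-3.1406e+00 -1.2000e-03  1.7051e+00] yang 0.1343 q6 -0.417 shift [-34.1 -72.5   0.9] wz -0.818 F [-0.5  6.3 -2.9] T [0.93 0.09 0.58] grip 109.8 open 17.6
jaw err along,lat -3.7675091578963698 -1.2519557537303756 turned 0.8177169890924959
```

View pics/c7.png

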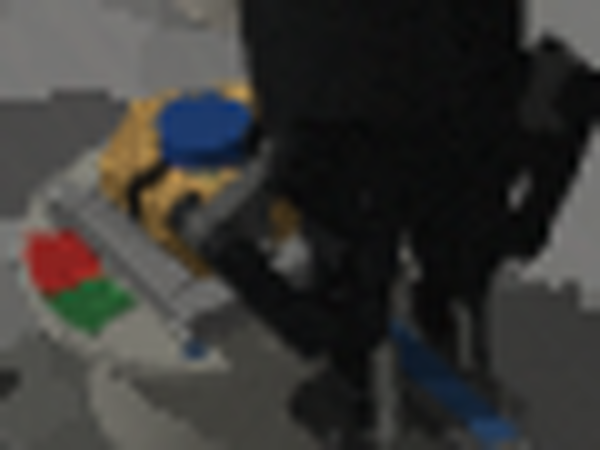

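The stripe end sits at about (133,195) against the plug at (205,125), which is about 0.28 rad, so the seal is about 0.75 and inside green. Now I'll relieve the play, slide off and lift.

Emit:
{"method": "arm_command", "body": {"deltas": [{"hand":10,"tx":0,"ty":-4.5,"tz":0,"wx":0,"wy":0,"wz":-0.045},{"hand":10,"tx":0,"ty":-4.5,"tz":0,"wx":0,"wy":0,"wz":-0.045},{"hand":10,"tx":10,"ty":0,"tz":0,"wx":0,"wy":0,"wz":0},{"hand":10,"tx":20,"ty":0,"tz":0,"wx":0,"wy":0,"wz":0},{"hand":10,"tx":25,"ty":0,"tz":0,"wx":0,"wy":0,"wz":0},{"hand":10,"tx":25,"ty":0,"tz":0,"wx":0,"wy":0,"wz":0},{"hand":10,"tx":0,"ty":0,"tz":-20,"wx":0,"wy":0,"wz":0},{"hand":10,"tx":0,"ty":0,"tz":0,"wx":0,"wy":0,"wz":0}]}}

```text
clock: 19.32
eef_pos: [488.4, -69.9, 95.1]
tcp_rot: [3.139, 0.001, 1.794]
contact_force: [-0.6, -0.3, -2.3]
opening: 0.206
grasp_force: 109.7
```

Emit:
{"method": "arm_command", "body": {"deltas": [{"hand":10,"tx":0,"ty":0,"tz":-30,"wx":0,"wy":0,"wz":-0.15},{"hand":10,"tx":0,"ty":0,"tz":-30,"wx":0,"wy":0,"wz":-0.17},{"hand":10,"tx":0,"ty":0,"tz":-10,"wx":0,"wy":0,"wz":-0.17},{"hand":10,"tx":0,"ty":0,"tz":0,"wx":0,"wy":0,"wz":-0.17},{"hand":10,"tx":0,"ty":0,"tz":0,"wx":0,"wy":0,"wz":-0.17},{"hand":10,"tx":0,"ty":0,"tz":0,"wx":0,"wy":0,"wz":-0.17},{"hand":10,"tx":0,"ty":0,"tz":0,"wx":0,"wy":0,"wz":-0.17},{"hand":10,"tx":0,"ty":0,"tz":0,"wx":0,"wy":0,"wz":-0.17}]}}

```text
clock: 20.32
eef_pos: [487.2, -70.7, 163.3]
tcp_rot: [3.141, -0.001, 3.138]
contact_force: [0.0, 0.4, -3.1]
opening: 0.21
grasp_force: 109.6
```

```bash
python3 - <<'E'
from h import *
plan(493.3,254.1,160,1.5638)
d=snap('top','t8')['image'][:,:,::-1]
cv2.imwrite('pics/c8.png',np.hstack([cv2.resize(d[150:210,337:397],None,fx=6.5,fy=6.5,interpolation=cv2.INTER_CUBIC),cv2.resize(d[140:250,170:280],None,fx=3.545,fy=3.545)[:390,:390]]))
E
```

```text
t 20.32 pos [487.2 -70.7 163.3] rpy [ 3.1414e+00 -7.0000e-04  3.1380e+00] yang 1.5672 q6 -1.714 shift [ -4.9 324.8   3.3] wz 0.003 F [ 0.   0.4 -3.1] T [0.04 0.06 0.01] grip 109.6 open 17.9
```

View pics/c8.png

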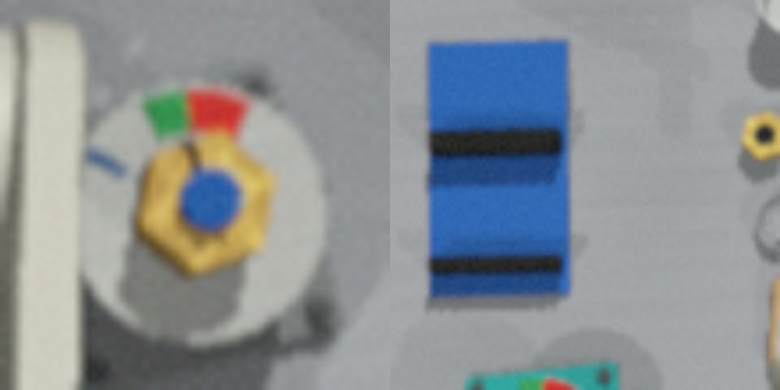

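The stripe's direction (-16,-57) matches the green middle's (-29,-102), so the seal is about 0.8. Now back to the rest.

Emit:
{"method": "arm_command", "body": {"deltas": [{"hand":10,"tx":0,"ty":22,"tz":0,"wx":0,"wy":0,"wz":0.003},{"hand":10,"tx":-0.8,"ty":45,"tz":0,"wx":0,"wy":0,"wz":0},{"hand":10,"tx":-0.8,"ty":48,"tz":0,"wx":0,"wy":0,"wz":0},{"hand":10,"tx":-0.8,"ty":48,"tz":0,"wx":0,"wy":0,"wz":0},{"hand":10,"tx":-0.8,"ty":48,"tz":0,"wx":0,"wy":0,"wz":0},{"hand":10,"tx":-0.8,"ty":48,"tz":0,"wx":0,"wy":0,"wz":0},{"hand":10,"tx":-0.8,"ty":44,"tz":0,"wx":0,"wy":0,"wz":0},{"hand":10,"tx":0,"ty":22,"tz":0,"wx":0,"wy":0,"wz":0}]}}

```text
clock: 21.38
eef_pos: [495.8, 256.0, 163.4]
tcp_rot: [3.141, -0.0, 3.129]
contact_force: [0.6, -0.7, -3.6]
opening: 0.205
grasp_force: 109.6
```

Emit:
{"method": "arm_command", "body": {"deltas": [{"hand":10,"tx":0,"ty":0,"tz":40,"wx":0,"wy":0,"wz":0},{"hand":10,"tx":0,"ty":0,"tz":40,"wx":0,"wy":0,"wz":0},{"hand":10,"tx":0,"ty":0,"tz":30,"wx":0,"wy":0,"wz":0},{"hand":10,"tx":0,"ty":0,"tz":15,"wx":0,"wy":0,"wz":0},{"hand":10,"tx":0,"ty":0,"tz":0,"wx":0,"wy":0,"wz":0},{"hand":10,"tx":0,"ty":0,"tz":0,"wx":0,"wy":0,"wz":0}]}}

```text
clock: 22.12
eef_pos: [497.0, 254.2, 40.1]
tcp_rot: [3.141, 0.001, 3.129]
contact_force: [0.9, 0.5, -3.1]
opening: 0.208
grasp_force: 109.5
```

```bash
python3 -c "
from h import *
plan(493.3,254.1,25.8,1.5638)"
```

```text
t 22.12 pos [497.  254.2  40.1] rpy [3.1409e+00 1.5000e-03 3.1292e+00] yang 1.5584 q6 -1.088 shift [ 3.7 -0.1 14.3] wz -0.005 F [ 0.9  0.5 -3.1] T [0.01 0.03 0.01] grip 109.5 open 17.7
```

Emit:
{"method": "arm_command", "body": {"deltas": [{"hand":10,"tx":3.7,"ty":0,"tz":6,"wx":0,"wy":0,"wz":0},{"hand":10,"tx":0,"ty":0,"tz":4,"wx":0,"wy":0,"wz":0},{"hand":10,"tx":0,"ty":0,"tz":4,"wx":0,"wy":0,"wz":0},{"hand":10,"tx":0,"ty":0,"tz":0,"wx":0,"wy":0,"wz":0}]}}

```text
clock: 22.62
eef_pos: [492.5, 254.0, 25.9]
tcp_rot: [3.142, -0.0, 3.13]
contact_force: [-3.1, -1.3, 9.7]
opening: 0.209
grasp_force: 111.2
```

Emit:
{"method": "arm_command", "body": {"deltas": [{"hand":70,"tx":0,"ty":0,"tz":0,"wx":0,"wy":0,"wz":0},{"hand":70,"tx":0,"ty":0,"tz":0,"wx":0,"wy":0,"wz":0},{"hand":70,"tx":0,"ty":0,"tz":0,"wx":0,"wy":0,"wz":0},{"hand":70,"tx":0,"ty":0,"tz":0,"wx":0,"wy":0,"wz":0},{"hand":70,"tx":0,"ty":0,"tz":-20,"wx":0,"wy":0,"wz":0},{"hand":70,"tx":0,"ty":0,"tz":-40,"wx":0,"wy":0,"wz":0},{"hand":70,"tx":0,"ty":0,"tz":-50,"wx":0,"wy":0,"wz":0},{"hand":70,"tx":0,"ty":0,"tz":-50,"wx":0,"wy":0,"wz":0}]}}

```text
clock: 23.62
eef_pos: [492.3, 253.8, 186.5]
tcp_rot: [-3.141, -0.0, 3.13]
contact_force: [0.6, 0.7, -0.1]
opening: 0.816
grasp_force: 0.0
```

```bash
python3 - <<'E'
from h import *
plan(493.3,254.1,25.8,1.5638)
e=snap('scene','s9')['image']; a=np.load('pics/s3.npz')['image']
# compare rest region with the picture taken before the pick
x=a[265:350,260:385].astype(int);y=e[265:350,260:385].astype(int)
print('mean diff',abs(x-y).mean(),'changed px',(abs(x-y).max(2)>60).sum())
cv2.imwrite('pics/c9.png',cv2.resize(e[240:370,250:390,::-1],None,fx=4,fy=4,interpolation=cv2.INTER_CUBIC))
E
```

```text
t 23.62 pos [492.3 253.8 186.5] rpy [-3.1414e+00 -3.0000e-04  3.1298e+00] yang 1.559 q6 -1.086 shift [ -1.1   0.3 160.7] wz -0.005 F [ 0.6  0.7 -0.1] T [-0.    0.01  0.03] grip 0.0 open 69.7
mean diff 1.4123607843137256 changed px 1
```

View pics/c9.png

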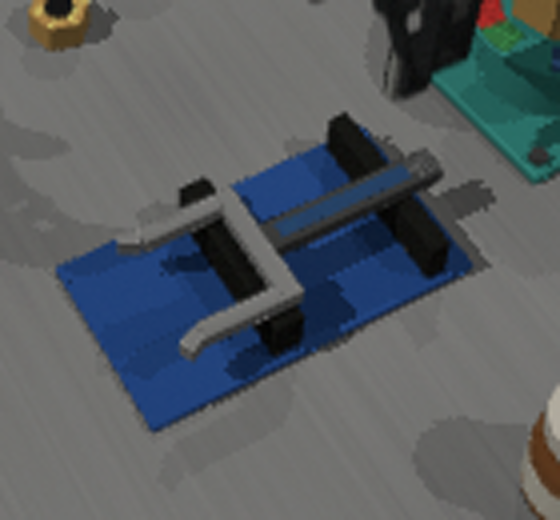

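The spanner lies flat on both bars (head at about (255,250), handle end at (430,165)), the same as before the pick. The gripper is open and clear, so I'm handing in.

```bash
python3 -c "
from h import *
print(r.sign_off())"
```

```text
the job is handed in; nothing more can be done
None
```

I handed the job in at about 23.6 s of the 69 s allowed, with no verdict returned: in the last camera views the nut is snug with its stripe near mid-green (seal about 0.8 rad), the spanner lies flat on both bars of its rest, and the gripper is clear.

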